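Set out the sampling station

ROBOT

A 7-joint arm with a two-finger parallel gripper is mounted at the origin on a cart in front of the work surface, level with it; the furniture and walls round the work are solid. World frame = base frame: x ahead of the robot, y to its left, z up, the work surface at z = 0. Lengths are in m, angles in rad, forces in N, time in s.
With the tool pointing down it reaches from about 0.425 to 0.825 m from the base axis. Payload 3.6 kg.
Tool frame: the origin (TCP) lies between the finger pads; the fingertips stand 8 mm ahead of it and the grasp point (between the pads) lies 11 mm behind it (tcp_to_tips is the distance from the TCP to the fingertips, in m); z points along the fingers, y is the direction in which the jaws open and shut (so a half turn about z gives the same grasp; the last joint's range is limited). The gripper opens to 85 mm and grips with 20 to 120 N. Pads are 22 mm wide; open, the fingers measure 114 mm over their backs; the gripper's body (76 mm by 85 mm) begins 54 mm behind the grasp point. The pads swing forward as they close: fully open they stand 13 mm farther back than shut.
Start: joints at [-1.244, 0.615, -0.013, 1.423, 0.008, 1.103, -0.04], TCP at [0.225, 0.61, 0.239] pointing down, gripper open.
Joint ranges: [-3.12, 3.12], [-0.3, 2.06], [-1.34, 1.32], [0.26, 2.42], [-1.36, 4.5], [0.01, 1.98], [-2.84, 2.84]. Speed limits (rad/s): [2.79, 2.79, 3.14, 3.14, 3.14, 3.14, 3.14].

INTERFACE

Orientations are given as a rotation vector (axis times angle).
In Python, from station import * gives the robot as it stands.
- The arm moves only by the tool jog_arm, never from a script. Its argument "increments" is a list of rows, each a list of 7 numbers: the closure, from -1 (fully open) to 1 (shut), then the shift along the tool's x, y, z in mm, then the turn, a rotation vector about the tool's x, y, z in rad. In form: [[gripper, tx, ty, tz, ax, ay, az], ...]. A call has 1 to 8 rows; each row is the pose to reach, as a shift and turn from the pose commanded when the call began, along the tool's axes at that moment; what a row does not reach only later rows make up. A row lasts 1/12 s, in which the tool goes at most 41.7 mm and 7.16 degrees, less where a joint would pass 70% of its speed; a pose out of reach is approached as far as the arm can. A call with a gripper value outside its range is refused whole. The fingers move at their own pace and stop on an object; "grip_force" is the grip in N (left out, the last holds). Time passes only in rows, so rows that repeat a pose let the fingers close. It gives the time, the measured TCP pose, the force and the opening at its end, in the units of the state.
- state(): the state, without advancing time (a new reading comes with each control period).
- get_image(name): name is "scene" or "top" or "wrist"; returns the picture (384x512x3 uint8, blue, green, red); there is no depth.
- camera_info(name): a dict with "K" (3x3 intrinsics, pixels), "rvec" (rotation vector, rad) and "tvec" (3), from world to camera coordinates, as OpenCV has them. Camera axes: x right, y down, z forward; pixel columns grow to the right and rows downward; lengths in m; the calibration is good to about 2 mm. A picture is of the moment at which its call begins: read the wrist's pose just before it. camera_info takes no time and is no camera call; for the wrist camera it gives the pose at the moment of the call.
- close_job(): hands the job in, once; it reports no verdict.
The state is a dict: "time": time; "joint_positions": joint angles; "joint_velocities": joint speeds; "joint_torque": joint torques, N m; "tool_pos": TCP position; "tool_rot": TCP orientation; "force": force on the tool from outside, world axes, zero at the start; "wrist_torque": the same for the moment, N m; "finger_gap": opening from 0.0 (shut) to 1.0 (fully open).
Only numpy, scipy, OpenCV 4.12 (cv2) and the standard library are available. Lean on these libraries where they do the work, as an engineer would, in place of code of your own. Each camera call takes 0.05 s, during which the arm holds its last target. There are 200 camera calls.

TASK

Set out the sampling station along the row of white tiles: put the red stopper on the tile between the cork ring and the timer, the black-capped vial on the other tile next to the cork ring, the white-capped vial on the other tile next to the timer, and stand the pink flask in the cork ring. Everything must end upright and centred on its place; keep the flask upright all the while and leave the white funnel where it stands.

Things in the scene. Friction and masses are not known exactly. Their poses are not given: they have to be found in the camera images.
- flask: loose round glass flask with pink contents, 0.12 kg: bulb 72 mm across (widest 37 mm up), flat bottom 36 mm across, straight neck 24 mm across from 75 to 149 mm above the bottom (grasp it there); origin at the centre of its underside, z up along the neck
- red_stopper: loose red rubber stopper, 15 g, 23 mm across at the top and 24 mm high, standing on its narrower end (it grips like a 23 mm cylinder); origin at the centre of its underside, z up
- black_vial: loose small glass vial with a black cap and pink contents, 22 g, 24 mm across and 54 mm high, cap 22 mm across (top 12 mm); origin at the centre of its underside, z up
- white_vial: loose small glass vial with a white cap and pale yellow contents, 22 g, 24 mm across and 54 mm high, cap 22 mm across (top 12 mm); origin at the centre of its underside, z up
- white_funnel: loose white plastic funnel standing on its rim, 62 mm across and 75 mm high, a bystander among the things above; origin at the centre of its underside
- ring: fixed cork flask ring, 90 mm across and 26 mm high, with a round recess 58 mm across whose floor is 16 mm above the bench: the flask stands on that floor; origin at the centre of its underside, z up
- clock: fixed small white digital timer, a wedge 35 mm deep, 62 mm wide and 52 mm high; origin at the centre of its underside. Ring and timer stand second and fourth in the row of five, about 180 mm apart, either way round; its display faces the robot
- tile_mid: fixed white ceramic tile, 46 x 46 x 6 mm, with a thin blue circle (33 mm) round its centre; all three tiles look alike; origin at the centre of its underside, its top is 6 mm higher. The middle one, between ring and timer, about 90 mm from each
- tile_left: fixed white ceramic tile, 46 x 46 x 6 mm, with a thin blue circle (33 mm) round its centre; all three tiles look alike; origin at the centre of its underside, its top is 6 mm higher. The one at the left (+y) end of the row, about 90 mm beyond the ring or the timer, whichever is on that side
- tile_right: fixed white ceramic tile, 46 x 46 x 6 mm, with a thin blue circle (33 mm) round its centre; all three tiles look alike; origin at the centre of its underside, its top is 6 mm higher. The one at the right (-y) end of the row. A tall fixed retort stand rises farther right (rod near x = 0.49, y = -0.15, above gripper height): swing past it with the arm drawn in close to its base
Things that resemble listed ones, but are neither listed nor needed, are in the scene too. Leave any blue or orange look-alike of the black_vial alone.

How it is judged:
By the outcome, as a careful person would: the job done as asked, in the order asked, and still so for the second after the job is handed in, with the robot touching nothing.
It also fails if it takes over 109 s, if anything falls off the work surface, if the arm or the gripper's body presses on something with over 40 N, if the wrist force passes 120 N, or if a joint passes its speed limit or range.

## Working session

There is one attempt and no reset: what is moved stays moved. The work goes in short steps, Python scripts to look and compute and a tool call to move; the robot and the scene stay as the last step left them, time stands still between calls to the robot, and variables do not carry over. Pictures are saved under pics/ and viewed, about 12 in all and at most 16, crops included, and the job is handed in when it is done.

Besides the shell and the picture viewer there is one more tool, called after "Emit:" as a command line: name --pt "numbers of a row" for each row, then --argument value for the rest. jog_arm: Moves the arm, as the interface text tells. Its arguments: {"type":"object","properties":{"increments":{"type":"array"},"grip_force":{"type":"number"}},"required":["increments"]}

```bash
mkdir -p pics; ls; python3 - <<'E'
from station import *
import cv2
print(state())
for n in("scene","top"):
    cv2.imwrite(f"pics/{n}0.png",get_image(n)); c=camera_info(n);print(n,c)
E
```

```text
pics
{'time': 0.0, 'joint_positions': array([-1.24350102,  0.61592499, -0.01261689,  1.42492742,  0.00807336,
        1.10339835, -0.04040861]), 'joint_velocities': array([-0.00096423,  0.00059509,  0.00033612,  0.00019886, -0.00084868,
       -0.00086078, -0.0005023 ]), 'joint_torque': array([-3.21198240e-04, -4.69224322e+01,  2.59113740e-01, -1.71035796e+01,
        9.92646179e-03,  9.70532710e-03, -9.60207274e-06]), 'tool_pos': array([0.22492164, 0.60903756, 0.23812492]), 'tool_rot': array([-0.55269582, -3.09213863,  0.00403712]), 'force': array([-0.32895388,  0.52095673, -0.18638143]), 'wrist_torque': array([ 0.04038611,  0.00926026, -0.03508431]), 'finger_gap': 0.9961859904981745}
scene {'K': array([[433.43154422,   0.        , 255.90474388],
       [  0.        , 433.43154422, 192.14805765],
       [  0.        ,   0.        ,   1.        ]]), 'rvec': array([ 2.21574766, -0.77029142,  0.31567672]), 'tvec': array([-0.25434783,  0.34437223,  0.67013683])}
top {'K': array([[487.58485228,   0.        , 258.31823412],
       [  0.        , 487.58485228, 190.54710934],
       [  0.        ,   0.        ,   1.        ]]), 'rvec': array([ 2.09352684, -2.14088162,  0.17991772]), 'tvec': array([0.23473619, 0.4638898 , 1.12799753])}
```

View pics/top0.png

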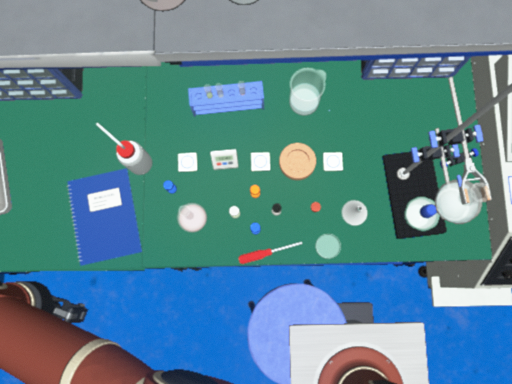

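View pics/scene0.png

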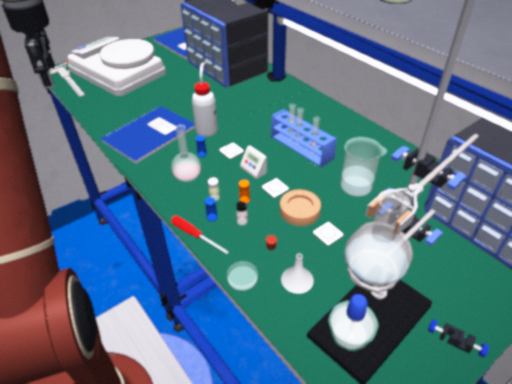

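```bash
cat > h.py <<'E'
from station import *
import numpy as np, cv2
from scipy.spatial.transform import Rotation as R
def px2w(n,u,v,z,info=None):
    c=info or camera_info(n); Rm=cv2.Rodrigues(np.array(c["rvec"],float))[0]; t=np.array(c["tvec"],float)
    o=-Rm.T@t; d=Rm.T@np.linalg.inv(c["K"])@[u,v,1]
    return o+d*(z-o[2])/d[2]
def w2px(n,p,info=None):
    c=info or camera_info(n)
    return cv2.projectPoints(np.array([p],float).reshape(-1,3),c["rvec"],c["tvec"],c["K"],None)[0].reshape(-1,2)
def goal(p,rz=None):
    """tool-axis shift (mm) and turn from the measured pose to world TCP p, jaw yaw rz"""
    s=state(); M=R.from_rotvec(s["tool_rot"]); d=M.inv().apply(np.array(p)-s["tool_pos"])*1000
    return d.round(1)
E
python3 - <<'E'
from h import *
im=cv2.imread("pics/top0.png")
cv2.imwrite("pics/top0c.png",cv2.resize(im[135:245,165:385],None,fx=3.6,fy=3.6,interpolation=cv2.INTER_CUBIC))
print("cam",px2w("top",258,190,0), -cv2.Rodrigues(camera_info("top")["rvec"])[0].T@camera_info("top")["tvec"])
E
```

```text
cam [0.47888374 0.22568785 0.        ] [0.25296956 0.20850302 1.19800089]
```

View pics/top0c.png

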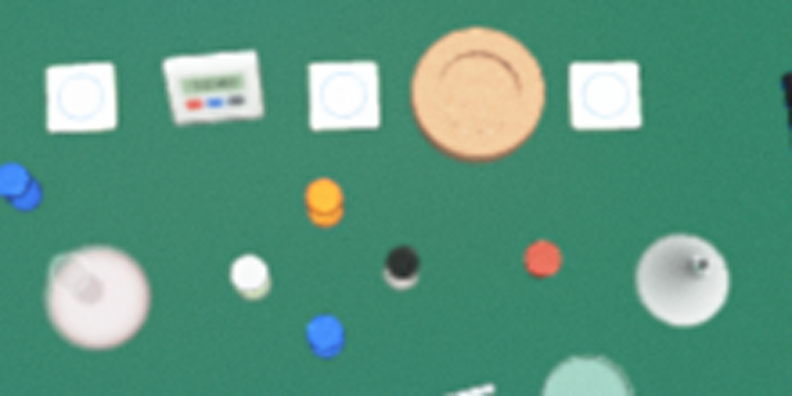

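```bash
python3 - <<'E'
from h import *
P={"tL":(81,97,.006),"tM":(344,96,.006),"tR":(605,96,.006),"ring":(478.5,92.5,.026),"clk":(215,88,.03),"black":(403,262,.054),"white":(249,272,.054),"red":(543,258,.024),"flaskbulb":(98,298,.037),"flasktop":(68,270,.149),"funnel":(683,281,.0),"ora":(324,195,.054),"blu":(326,334,.054),"blu2":(14,180,.054)}
for k,(u,v,z) in P.items():
    w=px2w("top",(u+.5)/3.6-.5+165,(v+.5)/3.6-.5+135,z); print(k,w.round(4), w2px("scene",w).round(0)[0], np.hypot(*w[:2]).round(3))
s=state();M=R.from_rotvec(s["tool_rot"]);print(M.as_matrix().round(3))
c=camera_info("wrist");Rm=cv2.Rodrigues(c["rvec"])[0];o=-Rm.T@c["tvec"];print("cam in tool",M.inv().apply(o-s["tool_pos"]).round(4),(Rm@M.as_matrix()).round(3),c["K"])
E
```

```text
tL [0.555  0.4028 0.006 ] [231. 149.] 0.686
tM [0.5511 0.2186 0.006 ] [275. 187.] 0.593
tR [0.5465 0.0367 0.006 ] [328. 232.] 0.548
ring [0.5462 0.1261 0.026 ] [300. 203.] 0.561
clk [0.5529 0.3067 0.03  ] [253. 160.] 0.632
black [0.4256 0.1817 0.054 ] [241. 204.] 0.463
white [0.4214 0.2833 0.054 ] [213. 180.] 0.508
red [0.4307 0.0865 0.024 ] [271. 239.] 0.439
flaskbulb [0.4087 0.3855 0.037 ] [186. 166.] 0.562
flasktop [0.4112 0.3867 0.149 ] [180. 127.] 0.564
funnel [ 0.4161 -0.0112  0.    ] [297. 280.] 0.416
ora [0.4718 0.2329 0.054 ] [244. 183.] 0.526
blu [0.3792 0.2334 0.054 ] [210. 200.] 0.445
blu2 [0.487  0.4394 0.054 ] [200. 138.] 0.656
[[-0.938  0.346 -0.001]
 [ 0.346  0.938 -0.002]
 [-0.    -0.002 -1.   ]]
cam in tool [ 0.0768  0.0003 -0.1339] [[-0.     1.    -0.   ]
 [-0.955 -0.    -0.295]
 [-0.295  0.     0.955]] [[277.90388934   0.         251.36701768]
 [  0.         277.90388934 191.53736278]
 [  0.           0.           1.        ]]
```

Emit:
jog_arm --pt "-0.3 -20 -22 0 0 0 -0.05" --pt "-0.3 -45 -51 0 0 0 -0.11" --pt "-0.3 -72 -80 0 0 0 -0.17" --pt "-0.3 -98 -110 0 0 0 -0.23" --pt "-0.3 -125 -140 0 0 0 -0.29" --pt "-0.3 -150 -168 0 0 0 -0.353" --pt "-0.3 -175 -196 0 0 0 -0.353" --pt "-0.3 -190 -213 0 0 0 -0.353"

```text
time: 0.77
tool_pos: [0.3311, 0.3392, 0.239]
tool_rot: [-0.009, -3.141, 0.005]
force: [0.1, 0.5, -0.2]
finger_gap: 0.65
```

```bash
python3 - <<'E'
from h import *
s=state();print(s["tool_pos"],R.from_rotvec(s["tool_rot"]).as_matrix().round(3),s["finger_gap"],s["joint_positions"].round(2),goal((.4307,.0865,.20)))
E
```

```text
[0.33112597 0.33916579 0.23895335] [[-1.     0.006 -0.   ]
 [ 0.006  1.    -0.003]
 [ 0.    -0.003 -1.   ]] 0.6496880830866704 [-0.78  0.35 -0.09  1.91  0.04  0.89  0.68] [-101.  -252.    39.8]
```

Emit:
jog_arm --pt "-0.3 -25 -35 5 0 0 0" --pt "-0.3 -50 -72 10 0 0 0" --pt "-0.3 -75 -110 15 0 0 0" --pt "-0.3 -95 -148 20 0 0 0" --pt "-0.3 -101 -186 25 0 0 0" --pt "-0.3 -101 -220 30 0 0 0" --pt "-0.3 -101 -245 38 0 0 0" --pt "-0.3 -101 -252 40 0 0 0"

```text
time: 1.43
tool_pos: [0.4293, 0.086, 0.1981]
tool_rot: [-0.015, -3.138, 0.006]
force: [0.1, 0.2, -0.3]
finger_gap: 0.647
```

```bash
python3 - <<'E'
from h import *
s=state();print(s["tool_pos"],s["tool_rot"],s["joint_positions"].round(2))
c=camera_info("wrist");im=get_image("wrist")
for k,p in dict(red=(.4307,.0865,.024),tR=(.5465,.0367,.006),tM=(.5511,.2186,.006),ring=(.5462,.1261,.026),black=(.4256,.1817,.054)).items():
    u=w2px("wrist",p,c)[0];print(k,u.round(1)); cv2.drawMarker(im,tuple(int(round(x)) for x in u),(255,0,255),0,8,1)
cv2.imwrite("pics/w1.png",cv2.resize(im,None,fx=1.5,fy=1.5))
E
```

```text
[0.42933353 0.08602344 0.19805473] [-0.01528178 -3.13793554  0.00593769] [-0.24  0.35 -0.02  2.06  0.01  0.74  1.3 ]
red [251.6 177.7]
tR [214.9 259.5]
tM [352.  261.6]
ring [284.  267.1]
black [343.7 179.2]
```

View pics/w1.png

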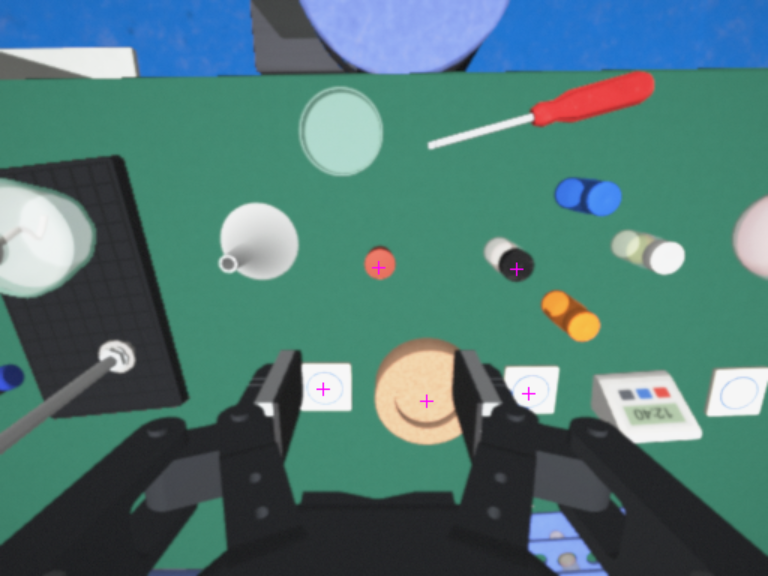

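Emit:
jog_arm --pt "-0.3 -1 1 35 0 0 0" --pt "-0.3 -1 1 70 0 0 0" --pt "-0.3 -1 1 105 0 0 0" --pt "-0.3 -1 1 140 0 0 0" --pt "-0.3 -1 1 165 0 0 0" --pt "-0.3 -1 1 180 0 0 0" --pt "-0.3 -1 1 186 0 0 0" --pt "-0.3 -1 1 186 0 0 0" --grip_force 25

```text
time: 2.15
tool_pos: [0.4309, 0.0946, 0.0122]
tool_rot: [0.002, -3.139, -0.001]
force: [-0.2, -0.0, 0.6]
finger_gap: 0.651
```

Emit:
jog_arm --pt "0 0 0 0 0 0 0" --pt "0.3 0 0 0 0 0 0" --pt "0.6 0 0 0 0 0 0" --pt "0.8 0 0 0 0 0 0" --pt "0.8 0 0 0 0 0 0" --pt "0.8 0 0 0 0 0 0" --pt "0.8 0 0 0 0 0 0" --grip_force 25

```text
time: 2.73
tool_pos: [0.4323, 0.0936, 0.0145]
tool_rot: [0.001, 3.139, 0.002]
force: [-0.4, 1.5, 7.7]
finger_gap: 0.262
```

Emit:
jog_arm --pt "0.8 0 0 -10 0 0 0" --pt "0.8 0 0 -30 0 0 0" --pt "0.8 0 0 -55 0 0 0" --pt "0.8 0 0 -75 0 0 0" --pt "0.8 0 0 -80 0 0 0" --pt "0.8 0 0 -80 0 0 0" --pt "0.8 0 0 -80 0 0 0" --pt "0.8 0 0 -80 0 0 0"

```text
time: 3.4
tool_pos: [0.4307, 0.0928, 0.0925]
tool_rot: [-0.001, -3.14, 0.001]
force: [-0.1, -0.1, -0.0]
finger_gap: 0.262
```

```bash
python3 - <<'E'
from h import *
s=state();print(s["tool_pos"],R.from_rotvec(s["tool_rot"]).as_matrix().round(3),s["finger_gap"],s["force"])
ims=[]
c=camera_info("wrist");im=get_image("wrist");u=w2px("wrist",s["tool_pos"],c)[0]
print(u, w2px("scene",s["tool_pos"]))
sc=get_image("scene");a,b=map(int,w2px("scene",s["tool_pos"])[0])
ims=np.hstack([cv2.resize(im[200:384,150:350],(400,368)),cv2.resize(sc[max(b-50,0):b+42,a-50:a+50],(400,368))])
cv2.imwrite("pics/w2.png",ims)
E
```

```text
[0.43070568 0.09281612 0.09250413] [[-1.     0.001 -0.002]
 [ 0.001  1.    -0.001]
 [ 0.002 -0.001 -1.   ]] 0.26221379125228594 [-0.11212211 -0.13086652 -0.03363042]
[249.98742819 253.77431599] [[269.45908321 213.86297802]]
```

View pics/w2.png

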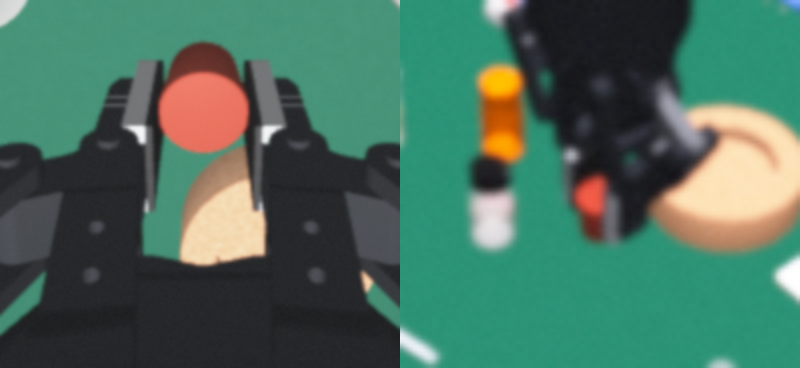

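```bash
python3 - <<'E'
from h import *
c=camera_info("wrist");s=state();t=s["tool_pos"]
im=get_image("wrist");hsv=cv2.cvtColor(im,cv2.COLOR_BGR2HSV)
print("top",px2w("wrist",252,256,t[2]+.0095,c)-t)
for dz in(.0095,-.0145):
  for dx in (0,.003): print(dz,dx,w2px("wrist",t+[dx,0,dz],c)[0]) 
# tile mid by wrist cam
E
```

```text
top [-0.00416209  0.00109829  0.0095    ]
0.0095 0 [249.84400925 263.26535448]
0.0095 0.003 [249.85878938 268.42354618]
-0.0145 0 [250.04924966 241.36441972]
-0.0145 0.003 [250.0608859  245.92286754]
```

Emit:
jog_arm --pt "0.8 -15 15 0 0 0 0" --pt "0.8 -38 38 0 0 0 0" --pt "0.8 -64 64 0 0 0 0" --pt "0.8 -90 92 0 0 0 0" --pt "0.8 -112 116 0 0 0 0" --pt "0.8 -122 126 0 0 0 0" --pt "0.8 -122 126 0 0 0 0" --pt "0.8 -122 126 0 0 0 0"

```text
time: 4.22
tool_pos: [0.5527, 0.2189, 0.092]
tool_rot: [0.0, -3.139, 0.002]
force: [-0.5, -0.8, -0.3]
finger_gap: 0.259
```

```bash
cat >> h.py <<'E'
def look(name,pts,box=(150,200,350,384),k=3):
    "settled state, saved wrist crop with marked points"
    s=state();c=camera_info("wrist");im=get_image("wrist");print(s["tool_pos"].round(4),s["tool_rot"].round(3),s["finger_gap"].round(3),s["force"].round(1))
    big=cv2.resize(im[box[1]:box[3],box[0]:box[2]],None,fx=k,fy=k,interpolation=cv2.INTER_CUBIC)
    for q,p in pts.items():
        u=w2px("wrist",p,c)[0];print(q,u.round(1));cv2.drawMarker(big,tuple(int(x) for x in (u-box[:2]+.5)*k),(255,0,255),0,10,1)
    cv2.imwrite(f"pics/{name}.png",big)
E
python3 - <<'E'
from h import *
t=state()["tool_pos"];look("w3",dict(top=t+[0,0,.0095],bot=t-[0,0,.0145],tile=(.5511,.2186,.006)))
E
```

```text
Traceback (most recent call last):
  File "h.py", line 17, in look
    s=state();c=camera_info("wrist");im=get_image("wrist");print(s["tool_pos"].round(4),s["tool_rot"].round(3),s["finger_gap"].round(3),s["force"].round(1))
                                                                                                               ^^^^^^^^^^^^^^^^^^^^^
AttributeError: 'float' object has no attribute 'round'
```

```bash
sed -i 's/s\["finger_gap"\].round(3)/round(s["finger_gap"],3)/' h.py
python3 - <<'E'
from h import *
t=state()["tool_pos"];look("w3",dict(top=t+[0,0,.0095],bot=t-[0,0,.0145],tile=(.5511,.2186,.006)))
E
```

```text
[0.5522 0.2176 0.0921] [-2.000e-03 -3.138e+00  4.000e-03] 0.259 [ 0.1 -0.1  0. ]
top [249.8 263.2]
bot [250.1 241.4]
tile [251.8 200.5]
```

View pics/w3.png

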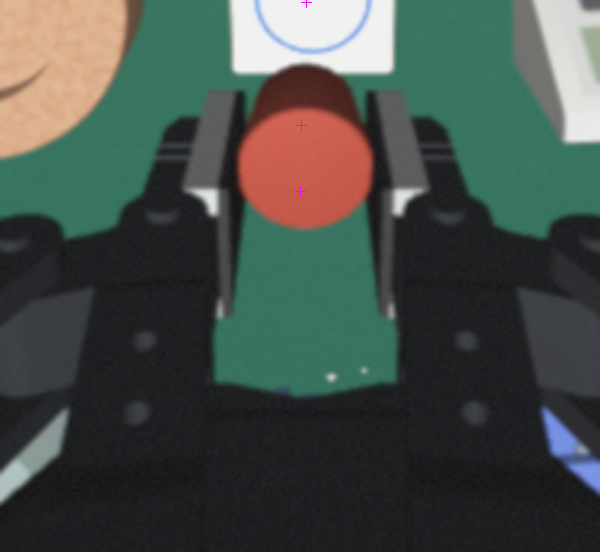

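```bash
python3 - <<'E'
from h import *
c=camera_info("wrist");t=state()["tool_pos"]
print("edge",px2w("wrist",254.3,224,.006,c)-[.023,0,0],"circ",px2w("wrist",254.3,217,.006,c)-[.0165,0,0],"stop",px2w("wrist",252,256,t[2]+.0095,c), "botEdge",px2w("wrist",251.8,221.5,t[2]-.0145,c))
E
```

```text
edge [0.5495313 0.2201945 0.006    ] circ [0.54955213 0.22018875 0.006     ] stop [0.54801296 0.21818704 0.1018861 ] botEdge [0.5394536  0.21810113 0.0778861 ]
```

Emit:
jog_arm --pt "0.8 -1.5 2 20 0 0 0" --pt "0.8 -1.5 2 40 0 0 0" --pt "0.8 -1.5 2 55 0 0 0" --pt "0.8 -1.5 2 64 0 0 0" --pt "0.8 -1.5 2 68 0 0 0" --pt "0.8 -1.5 2 70 0 0 0" --pt "0.8 -1.5 2 71 0 0 0" --pt "0.8 -1.5 2 71 0 0 0"

```text
time: 4.98
tool_pos: [0.5554, 0.2209, 0.0229]
tool_rot: [0.002, 3.141, 0.001]
force: [-0.4, -0.2, -1.1]
finger_gap: 0.258
```

```bash
python3 - <<'E'
from h import *
s=state();print(s["tool_pos"],s["tool_rot"],s["force"],s["finger_gap"])
E
```

```text
[0.55543167 0.22085747 0.022943  ] [1.65456262e-03 3.14055957e+00 5.13276896e-04] [-0.39763202 -0.18584945 -1.05315748] 0.25770827313669364
```

Emit:
jog_arm --pt "0.8 1 -1 1 0 0 0" --pt "0.8 1 -1 2 0 0 0" --pt "0.8 1 -1 2 0 0 0" --pt "0.8 1 -1 2 0 0 0"

```text
time: 5.32
tool_pos: [0.5542, 0.2199, 0.0207]
tool_rot: [0.001, 3.141, -0.0]
force: [-0.2, 0.4, 0.7]
finger_gap: 0.259
```

Open gently to about 45 mm and rise.

Emit:
jog_arm --pt "0.35 0 0 0 0 0 0" --pt "0.2 0 0 0 0 0 0" --pt "0 0 0 0 0 0 0" --pt "0 0 0 0 0 0 0" --pt "0 0 0 -10 0 0 0" --pt "0 0 0 -35 0 0 0" --pt "0 0 0 -70 0 0 0" --pt "0 0 0 -105 0 0 0"

```text
time: 5.98
tool_pos: [0.5533, 0.2197, 0.1264]
tool_rot: [-0.001, -3.14, 0.001]
force: [0.9, 0.6, 0.2]
finger_gap: 0.498
```

Emit:
jog_arm --pt "-0.3 12 0 -15 0 0 0" --pt "-0.3 37 -4 -20 0 0 0" --pt "-0.3 65 -12 -20 0 0 0" --pt "-0.3 95 -22 -20 0 0 0" --pt "-0.3 117 -32 -20 0 0 0" --pt "-0.3 129 -38 -20 0 0 0" --pt "-0.3 129 -38 -20 0 0 0" --pt "-0.3 129 -38 -20 0 0 0"

```text
time: 6.65
tool_pos: [0.4254, 0.1822, 0.1462]
tool_rot: [0.001, 3.14, 0.001]
force: [1.1, 0.3, -0.4]
finger_gap: 0.646
```

```bash
python3 - <<'E'
from h import *
look("w4",dict(red=(.5511,.2186,.03),black=(.4256,.1817,.054),white=(.4214,.2833,.054),tR=(.5465,.0367,.006)),box=(100,120,500,384),k=1.9)
E
```

```text
[0.4254 0.1822 0.1462] [1.00e-03 3.14e+00 1.00e-03] 0.646 [ 1.1  0.3 -0.4]
red [284.5 302.4]
black [249.7 199.1]
white [368.6 194.3]
tR [124.3 285.2]
```

View pics/w4.png

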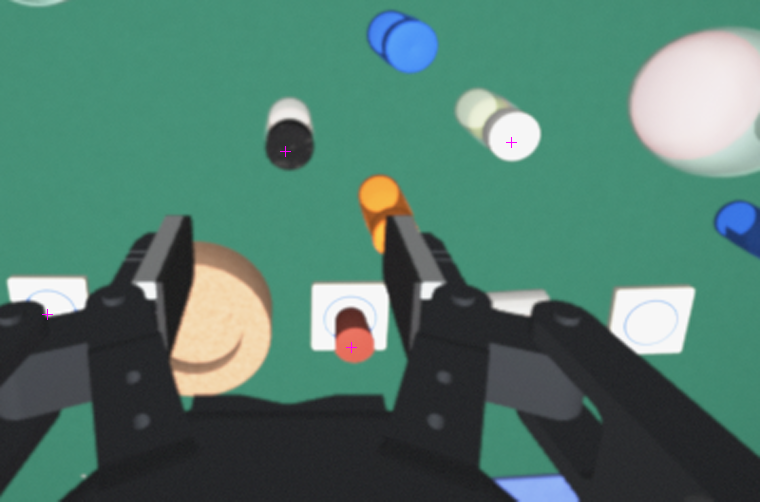

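Emit:
jog_arm --pt "-0.3 0.5 1 25 0 0 0" --pt "-0.3 0.5 1 55 0 0 0" --pt "-0.3 0.5 1 85 0 0 0" --pt "-0.3 0.5 1 108 0 0 0" --pt "-0.3 0.5 1 118 0 0 0" --pt "-0.3 0.5 1 121 0 0 0" --pt "-0.3 0.5 1 121 0 0 0" --pt "0 0.5 1 121 0 0 0"

```text
time: 7.37
tool_pos: [0.4257, 0.1835, 0.0251]
tool_rot: [0.001, 3.14, 0.001]
force: [1.1, 0.2, -0.3]
finger_gap: 0.528
```

Emit:
jog_arm --pt "0.2 0 0 0 0 0 0" --pt "0.4 0 0 0 0 0 0" --pt "0.6 0 0 0 0 0 0" --pt "0.8 0 0 0 0 0 0" --pt "0.8 0 0 0 0 0 0" --pt "0.8 0 0 0 0 0 0" --pt "0.8 0 0 0 0 0 0"

```text
time: 7.95
tool_pos: [0.4253, 0.1833, 0.0255]
tool_rot: [0.001, 3.139, 0.002]
force: [-0.7, -0.2, 6.0]
finger_gap: 0.27
```

Emit:
jog_arm --pt "0.8 0 0 -8 0 0 0" --pt "0.8 0 0 -25 0 0 0" --pt "0.8 0 0 -50 0 0 0" --pt "0.8 0 0 -75 0 0 0" --pt "0.8 0 0 -80 0 0 0" --pt "0.8 0 0 -80 0 0 0" --pt "0.8 0 0 -80 0 0 0" --pt "0.8 0 0 -80 0 0 0"

```text
time: 8.62
tool_pos: [0.4237, 0.1827, 0.1035]
tool_rot: [-0.001, -3.14, 0.001]
force: [-0.3, -0.3, -0.7]
finger_gap: 0.272
```

Emit:
jog_arm --pt "0.8 -14 -16 0 0 0 0" --pt "0.8 -36 -42 0 0 0 0" --pt "0.8 -61 -72 0 0 0 0" --pt "0.8 -86 -102 0 0 0 0" --pt "0.8 -109 -129 0 0 0 0" --pt "0.8 -120 -142 0 0 0 0" --pt "0.8 -122 -145 0 0 0 0" --pt "0.8 -122 -145 0 0 0 0"

```text
time: 9.28
tool_pos: [0.5459, 0.0364, 0.1028]
tool_rot: [-0.006, -3.139, 0.001]
force: [0.0, 0.5, -0.3]
finger_gap: 0.269
```

Emit:
jog_arm --pt "0.8 0 0 0 0 0 0" --pt "0.8 0 0 0 0 0 0"

```text
time: 9.45
tool_pos: [0.5448, 0.0402, 0.1036]
tool_rot: [0.004, -3.139, -0.002]
force: [-0.9, -0.4, 0.0]
finger_gap: 0.268
```

```bash
python3 - <<'E'
from h import *
t=state()["tool_pos"];look("w5",dict(cap=t+[0,0,.0285],tile=(.5465,.0367,.006),nearedge=(.5695,.0367,.006)))
E
```

```text
[0.5448 0.0402 0.1036] [ 4.000e-03 -3.139e+00 -2.000e-03] 0.268 [-0.9 -0.4  0. ]
cap [249.8 286.3]
tile [246.3 199.3]
nearedge [246.4 223.4]
```

View pics/w5.png

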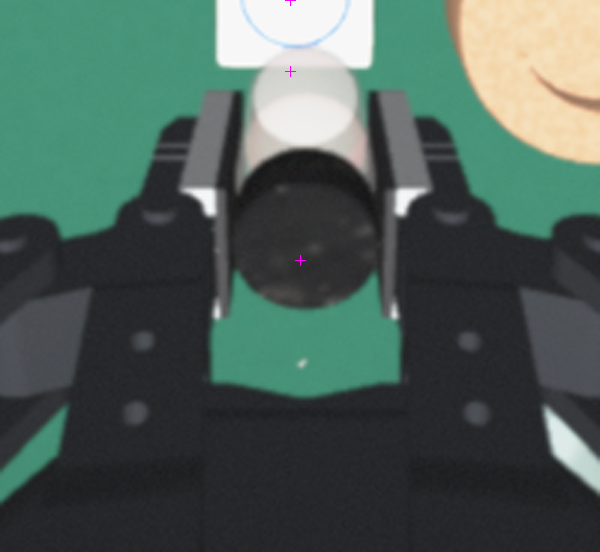

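```bash
cat >> h.py <<'E'
def rel(capuv,dz,circ):
    c=camera_info("wrist");t=state()["tool_pos"];print(t)
    o=px2w("wrist",*capuv,t[2]+dz,c);a=px2w("wrist",*circ,.006,c)-[.0165,0,0]
    print("obj",o.round(4),"tile",a.round(4),"shift mm",((a-o)*1000).round(1))
E
python3 -c "
from h import *
rel((252,280.7),.0285,(248.3,215.3))"
```

```text
[0.54500337 0.04015246 0.10388064]
obj [0.5421 0.0411 0.1324] tile [0.5456 0.0384 0.006 ] shift mm [   3.5   -2.7 -126.4]
```

```bash
python3 -c "
from h import *
rel((251.7,232),-.0255,(248.3,215.3))
t=state()['tool_pos'];c=camera_info('wrist')
for r,dz in((.012,-.0255),(-.012,-.0255),(-.011,.0285),(.011,.0285)):print(r,dz,w2px('wrist',t+[r,0,dz],c))"
```

```text
[0.54500337 0.04015246 0.10388064]
obj [0.5442 0.0412 0.0784] tile [0.5456 0.0384 0.006 ] shift mm [  1.4  -2.8 -72.4]
0.012 -0.0255 [[250.07532402 250.26252618]]
-0.012 -0.0255 [[250.11923636 215.47004393]]
-0.011 0.0285 [[249.81709015 264.57964704]]
0.011 0.0285 [[249.77572895 307.05666391]]
```

Emit:
jog_arm --pt "0.8 -1.5 -2.5 18 0 0 0" --pt "0.8 -1.5 -2.5 38 0 0 0" --pt "0.8 -1.5 -2.5 55 0 0 0" --pt "0.8 -1.5 -2.5 65 0 0 0" --pt "0.8 -1.5 -2.5 68 0 0 0" --pt "0.8 -1.5 -2.5 70 0 0 0" --pt "0.8 -1.5 -2.5 70 0 0 0" --pt "0.8 -1.5 -2.5 70 0 0 0"

```text
time: 10.17
tool_pos: [0.5485, 0.0357, 0.0351]
tool_rot: [0.001, 3.14, 0.0]
force: [-0.2, 1.1, 0.2]
finger_gap: 0.271
```

Emit:
jog_arm --pt "0.8 0 0 0 0 0 0" --pt "0.8 0 0 0 0 0 0" --pt "0.8 0 0 0 0 0 0"

```text
time: 10.42
tool_pos: [0.5482, 0.0354, 0.0349]
tool_rot: [0.001, 3.141, 0.0]
force: [0.8, -0.4, 0.2]
finger_gap: 0.274
```

Emit:
jog_arm --pt "0.8 1 2 0.5 0 0 0" --pt "0.8 1 2 1.5 0 0 0" --pt "0.8 1 2 2.5 0 0 0" --pt "0.8 1 2 3 0 0 0" --pt "0.8 1 2 3 0 0 0" --pt "0.8 1 2 3 0 0 0"

```text
time: 10.92
tool_pos: [0.5468, 0.0376, 0.0316]
tool_rot: [-0.001, -3.141, -0.0]
force: [-1.4, -0.1, 3.9]
finger_gap: 0.271
```

Emit:
jog_arm --pt "0.35 0 0 0 0 0 0" --pt "0.2 0 0 0 0 0 0" --pt "0.05 0 0 0 0 0 0" --pt "0.05 0 0 0 0 0 0" --pt "0.05 0 0 -10 0 0 0" --pt "0.05 0 0 -40 0 0 0" --pt "0.05 0 0 -80 0 0 0" --pt "0.05 0 0 -120 0 0 0"

```text
time: 11.58
tool_pos: [0.5461, 0.0373, 0.1525]
tool_rot: [-0.001, -3.139, 0.0]
force: [0.8, -0.5, -0.2]
finger_gap: 0.474
```

Emit:
jog_arm --pt "-0.3 12 18 -8 0 0 0" --pt "-0.3 27 50 -10 0 0 0" --pt "-0.3 45 86 -10 0 0 0" --pt "-0.3 63 122 -10 0 0 0" --pt "-0.3 81 158 -10 0 0 0" --pt "-0.3 99 194 -10 0 0 0" --pt "-0.3 115 226 -10 0 0 0" --pt "-0.3 125 247 -10 0 0 0"

```text
time: 12.25
tool_pos: [0.4193, 0.2888, 0.1622]
tool_rot: [0.007, -3.141, -0.004]
force: [0.3, 0.1, 0.3]
finger_gap: 0.653
```

Emit:
jog_arm --pt "-0.3 0 0 0 0 0 0" --pt "-0.3 0 0 0 0 0 0" --pt "-0.3 0 0 0 0 0 0"

```text
time: 12.5
tool_pos: [0.4226, 0.2834, 0.1617]
tool_rot: [0.003, 3.141, -0.001]
force: [-0.7, -1.0, 0.2]
finger_gap: 0.646
```

```bash
python3 - <<'E'
from h import *
look("w6",dict(white=(.4214,.2833,.054),neck=(.411,.387,.149),ora=(.4718,.2329,.054),red=(.5511,.2186,.03),tL=(.555,.4028,.006)),box=(60,80,500,384),k=1.8)
t=get_image("top");cv2.imwrite("pics/top1.png",t)
E
```

```text
[0.4226 0.2834 0.1617] [ 3.000e-03  3.141e+00 -1.000e-03] 0.646 [-0.7 -1.   0.2]
white [250.4 192.3]
neck [430.9 224.1]
ora [198.3 242.3]
red [193.6 295.5]
tL [349.  285.1]
```

View pics/w6.png

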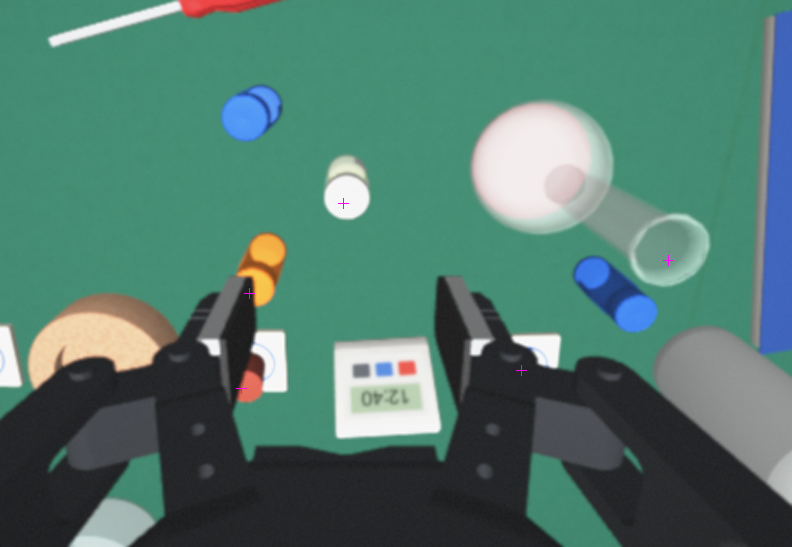

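Emit:
jog_arm --pt "-0.3 1 1 30 0 0 0" --pt "-0.3 1 1 65 0 0 0" --pt "-0.3 1 1 98 0 0 0" --pt "-0.3 1 1 120 0 0 0" --pt "-0.3 1 1 132 0 0 0" --pt "-0.3 1 1 136 0 0 0" --pt "-0.3 1 1 136 0 0 0" --pt "0 1 1 136 0 0 0"

```text
time: 13.27
tool_pos: [0.4221, 0.285, 0.0259]
tool_rot: [0.004, 3.14, 0.0]
force: [0.6, 0.1, 0.1]
finger_gap: 0.523
```

Emit:
jog_arm --pt "0.2 0 0 0 0 0 0" --pt "0.4 0 0 0 0 0 0" --pt "0.6 0 0 0 0 0 0" --pt "0.8 0 0 0 0 0 0" --pt "0.8 0 0 0 0 0 0" --pt "0.8 0 0 0 0 0 0" --pt "0.8 0 0 0 0 0 0"

```text
time: 13.85
tool_pos: [0.4219, 0.2858, 0.0265]
tool_rot: [0.001, 3.14, 0.002]
force: [0.4, -1.0, 5.5]
finger_gap: 0.272
```

Emit:
jog_arm --pt "0.8 0 0 -8 0 0 0" --pt "0.8 0 0 -25 0 0 0" --pt "0.8 0 0 -50 0 0 0" --pt "0.8 0 0 -78 0 0 0" --pt "0.8 0 0 -90 0 0 0" --pt "0.8 0 0 -90 0 0 0" --pt "0.8 0 0 -90 0 0 0" --pt "0.8 0 0 -90 0 0 0"

```text
time: 14.52
tool_pos: [0.4203, 0.2851, 0.1146]
tool_rot: [-0.001, -3.14, 0.002]
force: [0.1, -1.0, -0.4]
finger_gap: 0.271
```

Emit:
jog_arm --pt "0.8 -15 0 0 0 0 0" --pt "0.8 -45 0 0 0 0 0" --pt "0.8 -80 15 0 0 0 0" --pt "0.8 -110 45 0 0 0 0" --pt "0.8 -130 80 0 0 0 0" --pt "0.8 -135 108 0 0 0 0" --pt "0.8 -135 120 0 0 0 0" --pt "0.8 -135 120 0 0 0 0"

```text
time: 15.18
tool_pos: [0.5532, 0.4096, 0.1126]
tool_rot: [0.008, -3.137, -0.002]
force: [-1.7, -0.0, -0.6]
finger_gap: 0.272
```

Emit:
jog_arm --pt "0.8 0 0 10 0 0 0" --pt "0.8 0 0 10 0 0 0" --pt "0.8 0 0 10 0 0 0" --pt "0.8 0 0 10 0 0 0"

```text
time: 15.52
tool_pos: [0.5564, 0.403, 0.1051]
tool_rot: [-0.005, -3.141, 0.003]
force: [-0.7, -0.5, -0.2]
finger_gap: 0.272
```

```bash
python3 - <<'E'
from h import *
t=state()["tool_pos"];look("w7",dict(cap=t+[0,0,.0275],tile=(.555,.4028,.006),bot=t-[0,0,.0265]))
E
```

```text
[0.5564 0.403  0.1051] [-5.000e-03 -3.141e+00  3.000e-03] 0.272 [-0.7 -0.5 -0.2]
cap [249.6 285.1]
tile [250.4 195.1]
bot [250.2 232.5]
```

View pics/w7.png

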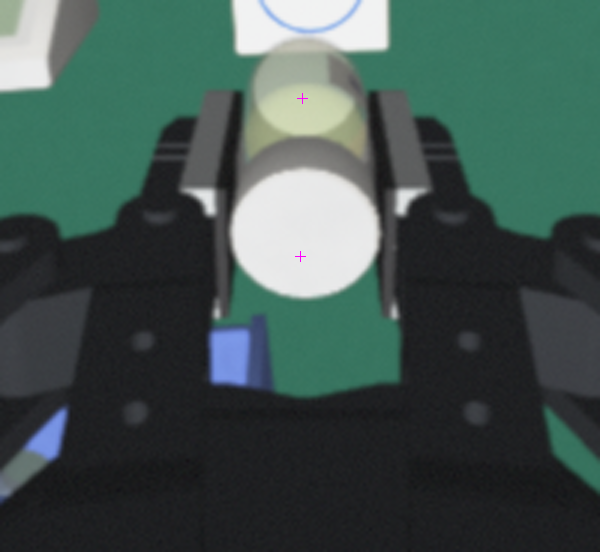

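```bash
python3 -c "
from h import *
rel((252,277.7),.0275,(253.3,210.3))
t=state()['tool_pos'];c=camera_info('wrist');print(state()['joint_velocities'].round(3))
print(px2w('wrist',252,212.3,t[2]-.0265,c)+[.012,0,0])"
```

```text
[0.55658984 0.4036509  0.10551489]
obj [0.5527 0.4047 0.133 ] tile [0.5532 0.4061 0.006 ] shift mm [   0.4    1.4 -127. ]
[-0.006 -0.004 -0.007 -0.017 -0.001 -0.    -0.002]
[0.55489808 0.40485697 0.07901489]
```

Emit:
jog_arm --pt "0.8 0.5 1.5 18 0 0 0" --pt "0.8 0.5 1.5 38 0 0 0" --pt "0.8 0.5 1.5 55 0 0 0" --pt "0.8 0.5 1.5 65 0 0 0" --pt "0.8 0.5 1.5 68 0 0 0" --pt "0.8 0.5 1.5 69 0 0 0" --pt "0.8 0.5 1.5 69 0 0 0" --pt "0.8 0.5 1.5 69 0 0 0"

```text
time: 16.23
tool_pos: [0.5565, 0.4074, 0.0376]
tool_rot: [0.001, 3.14, 0.002]
force: [-0.5, 0.6, 0.5]
finger_gap: 0.272
```

Emit:
jog_arm --pt "0.8 0 0 0 0 0 0" --pt "0.8 0 0 0 0 0 0" --pt "0.8 0 0 0 0 0 0"

```text
time: 16.48
tool_pos: [0.5559, 0.4072, 0.037]
tool_rot: [0.001, 3.141, 0.001]
force: [0.9, -0.1, -0.2]
finger_gap: 0.272
```

Emit:
jog_arm --pt "0.8 0 -2 1.5 0 0 0" --pt "0.8 0 -2 3 0 0 0" --pt "0.8 0 -2 4 0 0 0" --pt "0.8 0 -2 4.5 0 0 0" --pt "0.8 0 -2 4.5 0 0 0" --pt "0.8 0 -2 4.5 0 0 0"

```text
time: 16.98
tool_pos: [0.5558, 0.4044, 0.0326]
tool_rot: [-0.002, -3.142, 0.001]
force: [-2.3, -1.3, 4.9]
finger_gap: 0.268
```

Emit:
jog_arm --pt "0.35 0 0 0 0 0 0" --pt "0.2 0 0 0 0 0 0" --pt "0.05 0 0 0 0 0 0" --pt "0.05 0 0 0 0 0 0" --pt "0.05 0 0 -10 0 0 0" --pt "0.05 0 0 -40 0 0 0" --pt "0.05 0 0 -80 0 0 0" --pt "0.05 0 0 -120 0 0 0"

```text
time: 17.65
tool_pos: [0.555, 0.4045, 0.1527]
tool_rot: [-0.001, -3.14, 0.002]
force: [0.6, 0.7, -0.4]
finger_gap: 0.474
```

Emit:
jog_arm --pt "-0.3 0 0 -40 0 0 0" --pt "-0.3 0 0 -70 0 0 0" --pt "-0.3 20 -4 -80 0 0 0" --pt "-0.3 50 -8 -80 0 0 0" --pt "-0.3 85 -12 -80 0 0 0" --pt "-0.3 115 -15 -80 0 0 0" --pt "-0.3 138 -17 -80 0 0 0" --pt "-0.3 145 -17 -80 0 0 0"

```text
time: 18.32
tool_pos: [0.406, 0.3886, 0.2329]
tool_rot: [0.006, -3.139, -0.001]
force: [0.7, 1.0, 0.0]
finger_gap: 0.651
```

Emit:
jog_arm --pt "-0.3 0 0 0 0 0 0" --pt "-0.3 0 0 0 0 0 0" --pt "-0.3 0 0 0 0 0 0" --pt "-0.3 0 0 0 0 0 0"

```text
time: 18.65
tool_pos: [0.4125, 0.3877, 0.2317]
tool_rot: [0.005, 3.14, -0.0]
force: [0.1, 0.1, -0.4]
finger_gap: 0.651
```

```bash
python3 - <<'E'
from h import *
look("w8",dict(neck=(.411,.387,.149),bulb=(.4087,.3855,.037),tL=(.555,.4028,.006)),box=(100,80,500,384),k=1.9)
t=get_image("top");cv2.imwrite("pics/top2.png",cv2.resize(t[135:245,165:385],None,fx=3.6,fy=3.6,interpolation=cv2.INTER_CUBIC))
E
```

```text
[0.4125 0.3877 0.2317] [ 0.005  3.14  -0.   ] 0.651 [ 0.1  0.1 -0.4]
neck [249.6 201. ]
bulb [248.8 168.7]
tL [261.3 261.6]
```

View pics/w8.png

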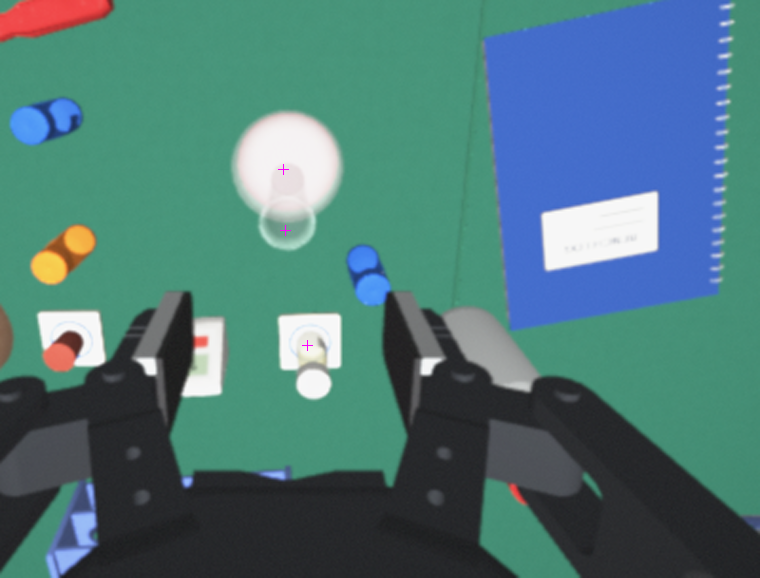

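View pics/top2.png

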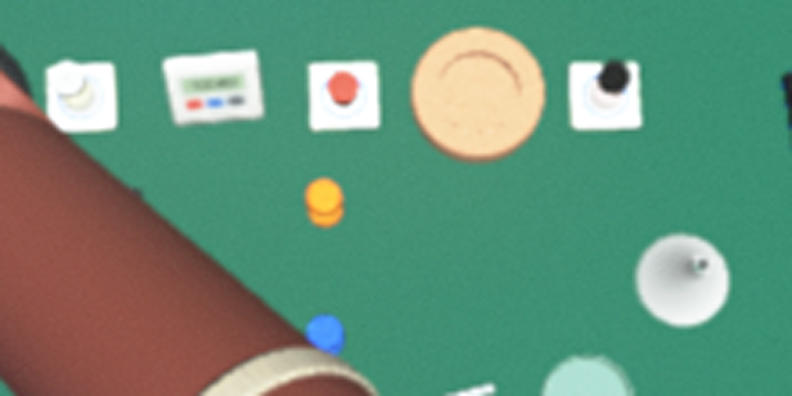

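```bash
python3 - <<'E'
from h import *
for k,u,v,z,t in(("red",343,86,.030,(.5511,.2186)),("black",614,77,.06,(.5465,.0367)),("white",70,77,.06,(.555,.4028))):
    w=px2w("top",(u+.5)/3.6-.5+165,(v+.5)/3.6-.5+135,z)[:2];print(k,w.round(4),"err mm",((w-t)*1000).round(1))
c=camera_info("wrist")
for z,u,v in((.149,287/1.9+100,222/1.9+80),(.037,287/1.9+100,164/1.9+80)):print(px2w("wrist",u,v,z,c))
E
```

```text
red [0.5521 0.2189] err mm [1.  0.3]
black [0.5461 0.0379] err mm [-0.4  1.2]
white [0.5553 0.4015] err mm [ 0.3 -1.3]
[0.40669752 0.38827789 0.149     ]
[0.40504138 0.38821745 0.037     ]
```

Emit:
jog_arm --pt "-0.3 3 0 20 0 0 0" --pt "-0.3 3 0 45 0 0 0" --pt "-0.3 3 0 72 0 0 0" --pt "-0.3 3 0 97 0 0 0" --pt "-0.3 3 0 115 0 0 0" --pt "-0.3 3 0 124 0 0 0" --pt "-0.3 3 0 127 0 0 0" --pt "-0.3 3 0 127 0 0 0" --grip_force 30

```text
time: 19.42
tool_pos: [0.408, 0.388, 0.1044]
tool_rot: [-0.002, -3.141, 0.001]
force: [-0.1, 1.0, -0.6]
finger_gap: 0.654
```

Emit:
jog_arm --pt "-0.1 0 0 0 0 0 0" --pt "0.1 0 0 0 0 0 0" --pt "0.25 0 0 0 0 0 0" --pt "0.35 0 0 0 0 0 0" --pt "0.42 0 0 0 0 0 0" --pt "0.5 0 0 0 0 0 0" --pt "0.8 0 0 0 0 0 0" --pt "0.8 0 0 0 0 0 0"

```text
time: 20.08
tool_pos: [0.4081, 0.3881, 0.1054]
tool_rot: [0.001, 3.141, 0.001]
force: [-1.0, -0.3, 4.7]
finger_gap: 0.266
```

Emit:
jog_arm --pt "0.8 0 0 0 0 0 0" --pt "0.8 0 0 0 0 0 0" --pt "0.8 0 0 -2 0 0 0" --pt "0.8 0 0 -6 0 0 0" --pt "0.8 0 0 -12 0 0 0" --pt "0.8 0 0 -20 0 0 0" --pt "0.8 0 0 -25 0 0 0" --pt "0.8 0 0 -25 0 0 0"

```text
time: 20.75
tool_pos: [0.4083, 0.3888, 0.1313]
tool_rot: [0.001, 3.139, 0.003]
force: [-0.3, 0.2, -0.8]
finger_gap: 0.264
```

Emit:
jog_arm --pt "0.8 0 0 -6 0 0 0" --pt "0.8 0 0 -16 0 0 0" --pt "0.8 0 0 -28 0 0 0" --pt "0.8 0 0 -40 0 0 0" --pt "0.8 0 0 -52 0 0 0" --pt "0.8 -1 -2 -63 0 0 0" --pt "0.8 -3 -6 -70 0 0 0" --pt "0.8 -7 -13 -75 0 0 0"

```text
time: 21.42
tool_pos: [0.4145, 0.3756, 0.206]
tool_rot: [-0.001, 3.141, 0.002]
force: [1.8, -0.8, -1.6]
finger_gap: 0.262
```

Emit:
jog_arm --pt "0.8 -5 -10 0 0 0 0" --pt "0.8 -12 -23 0 0 0 0" --pt "0.8 -20 -38 0 0 0 0" --pt "0.8 -28 -54 0 0 0 0" --pt "0.8 -36 -70 0 0 0 0" --pt "0.8 -44 -86 0 0 0 0" --pt "0.8 -52 -102 0 0 0 0" --pt "0.8 -60 -118 0 0 0 0"

```text
time: 22.08
tool_pos: [0.4749, 0.2543, 0.2041]
tool_rot: [-0.004, -3.14, 0.003]
force: [0.7, 0.2, -0.4]
finger_gap: 0.266
```

Emit:
jog_arm --pt "0.8 -8 -16 0 0 0 0" --pt "0.8 -16 -32 0 0 0 0" --pt "0.8 -25 -48 0 0 0 0" --pt "0.8 -34 -65 0 0 0 0" --pt "0.8 -43 -82 0 0 0 0" --pt "0.8 -52 -99 0 0 0 0" --pt "0.8 -59 -113 0 0 0 0" --pt "0.8 -65 -123 0 0 0 0"

```text
time: 22.75
tool_pos: [0.5397, 0.13, 0.2041]
tool_rot: [-0.007, -3.14, 0.004]
force: [0.2, -1.1, -0.4]
finger_gap: 0.263
```

Emit:
jog_arm --pt "0.8 -3 -4 0 0 0 0" --pt "0.8 -4 -6 0 0 0 0" --pt "0.8 -5 -6 0 0 0 0" --pt "0.8 -5 -6 0 0 0 0" --pt "0.8 -5 -6 0 0 0 0" --pt "0.8 -5 -6 0 0 0 0"

```text
time: 23.25
tool_pos: [0.544, 0.1291, 0.2048]
tool_rot: [0.002, -3.141, -0.001]
force: [-0.3, 0.5, -2.1]
finger_gap: 0.263
```

```bash
python3 - <<'E'
from h import *
t=state()["tool_pos"];look("w9",dict(lip=t+[0,0,.149-.1054],ring=(.5462,.1261,.026),bulb=t+[0,0,.037-.1054]),box=(100,130,400,384),k=2.3)
sc=get_image("scene");b=sc[60:260,180:400];cv2.imwrite("pics/s9.png",cv2.resize(b,None,fx=2.7,fy=2.7,interpolation=cv2.INTER_CUBIC))
E
```

```text
[0.544  0.1291 0.2048] [ 2.000e-03 -3.141e+00 -1.000e-03] 0.263 [-0.3  0.5 -2.1]
lip [249.6 310.4]
ring [247.9 176.9]
bulb [250.3 208.9]
```

View pics/w9.png

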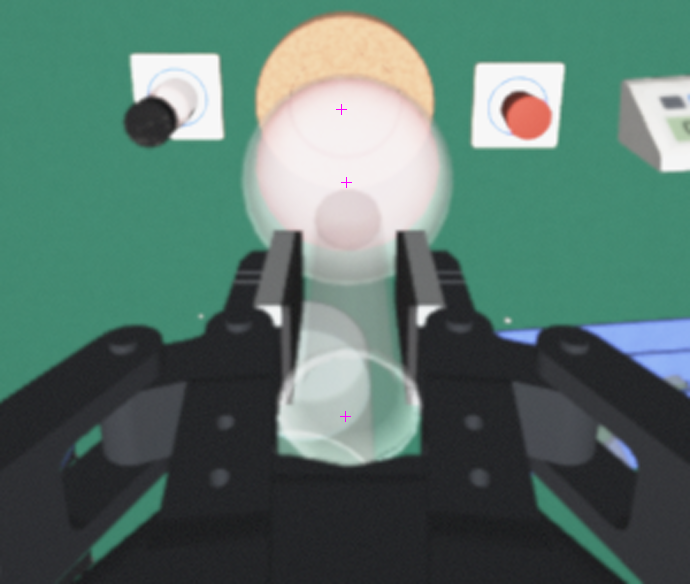

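View pics/s9.png

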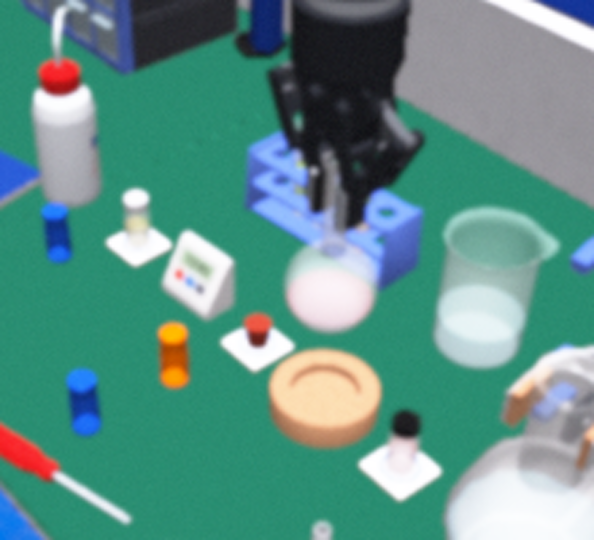

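Emit:
jog_arm --pt "0.8 -1 -1.5 6 0 0 0" --pt "0.8 -1.5 -2 16 0 0 0" --pt "0.8 -1.5 -2 27 0 0 0" --pt "0.8 -1.5 -2 38 0 0 0" --pt "0.8 -1.5 -2 48 0 0 0" --pt "0.8 -1.5 -2 55 0 0 0" --pt "0.8 -1.5 -2 58 0 0 0" --pt "0.8 -1.5 -2 58 0 0 0"

```text
time: 24.02
tool_pos: [0.5454, 0.1258, 0.1457]
tool_rot: [-0.001, -3.14, 0.001]
force: [-0.0, 0.4, -1.0]
finger_gap: 0.267
```

Emit:
jog_arm --pt "0.8 0 0 0 0 0 0" --pt "0.8 0 0 0 0 0 0" --pt "0.8 0 0 0 0 0 0" --pt "0.8 0 0 0 0 0 0"

```text
time: 24.35
tool_pos: [0.5463, 0.126, 0.1473]
tool_rot: [0.001, 3.141, 0.0]
force: [0.2, -0.6, -1.1]
finger_gap: 0.266
```

Emit:
jog_arm --pt "0.8 0.5 1 5 0 0 0" --pt "0.8 0.5 1 10 0 0 0" --pt "0.8 0.5 1 15 0 0 0" --pt "0.8 0.5 1 19 0 0 0" --pt "0.8 0.5 1 22 0 0 0" --pt "0.8 0.5 1 24 0 0 0" --pt "0.8 0.5 1 25 0 0 0" --pt "0.8 0.5 1 25 0 0 0"

```text
time: 25.02
tool_pos: [0.5456, 0.1269, 0.1218]
tool_rot: [0.001, 3.141, -0.0]
force: [-0.0, -0.2, -2.1]
finger_gap: 0.265
```

Emit:
jog_arm --pt "0.8 0 0 0.5 0 0 0" --pt "0.8 0 0 0.5 0 0 0" --pt "0.8 0 0 0.5 0 0 0"

```text
time: 25.27
tool_pos: [0.5456, 0.1269, 0.1215]
tool_rot: [0.001, 3.141, 0.0]
force: [0.3, -0.3, -0.5]
finger_gap: 0.26
```

Emit:
jog_arm --pt "0.8 0 0 0.5 0 0 0" --pt "0.8 0 0 1 0 0 0" --pt "0.8 0 0 1 0 0 0" --pt "0.8 0 0 1 0 0 0"

```text
time: 25.6
tool_pos: [0.5463, 0.127, 0.1214]
tool_rot: [0.002, 3.139, 0.001]
force: [0.0, -0.3, 4.9]
finger_gap: 0.261
```

Emit:
jog_arm --pt "0.4 0 0 0 0 0 0" --pt "0.3 0 0 0 0 0 0" --pt "0.1 0 0 0 0 0 0" --pt "-0.2 0 0 0 0 0 0" --pt "-0.3 0 0 0 0 0 0" --pt "-0.3 0 0 0 0 0 0" --pt "-0.3 0 0 -10 0 0 0" --pt "-0.3 0 0 -30 0 0 0"

```text
time: 26.27
tool_pos: [0.5437, 0.1265, 0.1489]
tool_rot: [-0.001, -3.136, 0.002]
force: [-0.2, 0.9, -0.4]
finger_gap: 0.651
```

Emit:
jog_arm --pt "-0.3 0 0 -35 0 0 0" --pt "-0.3 0 0 -70 0 0 0" --pt "-0.3 0 0 -90 0 0 0" --pt "-0.3 30 20 -90 0 0 0" --pt "-0.3 60 50 -90 0 0 0" --pt "-0.3 80 85 -90 0 0 0" --pt "-0.3 100 115 -90 0 0 0" --pt "-0.3 110 150 -90 0 0 0"

```text
time: 26.93
tool_pos: [0.4329, 0.2776, 0.2414]
tool_rot: [-0.001, -3.141, 0.001]
force: [1.6, 0.9, 0.3]
finger_gap: 0.653
```

Emit:
jog_arm --pt "-0.3 10 35 0 0 0 0" --pt "-0.3 15 70 0 0 0 0" --pt "-0.3 15 105 0 0 0 0" --pt "-0.3 15 130 0 0 0 0" --pt "-0.3 15 150 0 0 0 0" --pt "-0.3 15 150 0 0 0 0" --pt "-0.3 15 150 0 0 0 0" --pt "-0.3 15 150 0 0 0 0"

```text
time: 27.6
tool_pos: [0.421, 0.4258, 0.2405]
tool_rot: [0.003, 3.141, -0.002]
force: [0.7, -0.3, -0.8]
finger_gap: 0.649
```

```bash
python3 - <<'E'
from h import *
t=get_image("top");s=get_image("scene")
f=lambda a:cv2.resize(a,(792,396),interpolation=cv2.INTER_CUBIC)
cv2.imwrite("pics/top3.png",f(t[135:245,165:385]))
cv2.imwrite("pics/s10.png",cv2.resize(s[90:290,180:400],None,fx=2.7,fy=2.7,interpolation=cv2.INTER_CUBIC))
st=state();print(st["tool_pos"],st["time"])
for p in((.5462,.1261,.053),(.5462,.1261,.165)):print((w2px("top",p)[0]-[165,135]+.5)*3.6)
E
```

```text
[0.42138265 0.42535251 0.24066847] 27.7
[481.40519579  83.16176111]
[492.97322607  37.10450251]
```

View pics/top3.png

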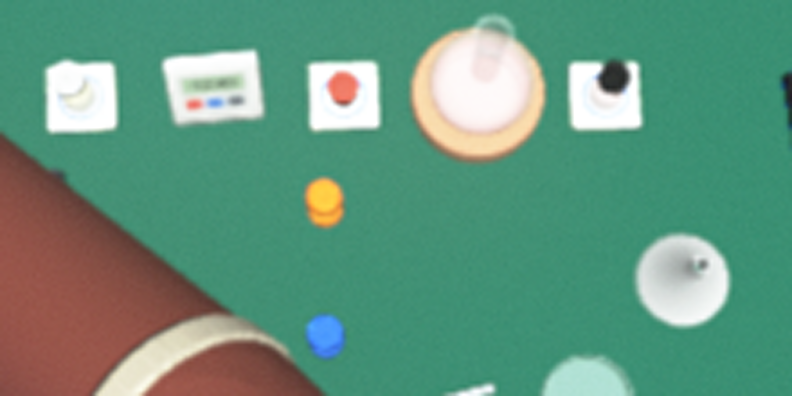

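View pics/s10.png

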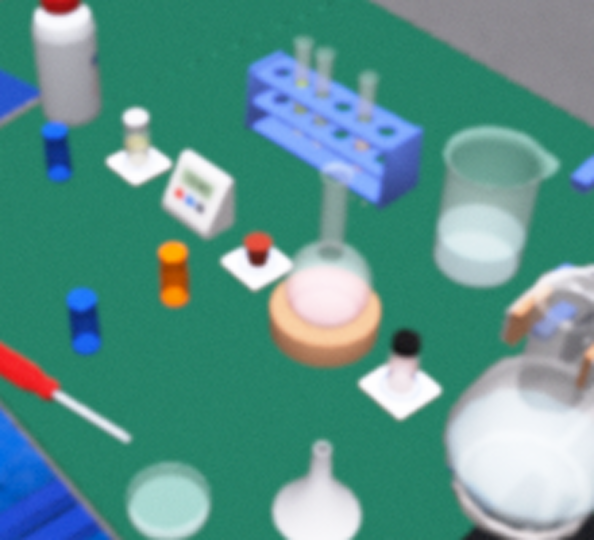

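```bash
python3 -c "
from station import *
print(close_job())"
```

```text
the job is handed in; nothing more can be done
None
```

The job is done and handed in at about 28 s of the 109 s allowed, with the pieces placed in the order you listed them:

| Piece | Place | Offset in the top-camera check |
|---|---|---|
| Red stopper | Middle tile | about 1 mm |
| Black-capped vial | Right tile, next to the cork ring | about 1.3 mm |
| White-capped vial | Left tile, next to the timer | about 1.3 mm |
| Pink flask | Cork ring | bulb and lip within about 1 mm |

- **Final views:** the top and scene pictures show everything upright and the robot clear of it all. The white funnel shows no movement, nor do the blue and orange look-alikes that were in view. The flask looked upright when checked during the carry. It settled at the expected height, with about 5 N of contact.
- **Disagreement between cameras:** the wrist and top cameras differed by about 2 mm throughout. That is within the stated calibration, and it mostly cancelled because I compared piece and tile in the same picture.
- **Stopper pick-up:** the gripper came down about 7 mm off centre to the side. The fingers straddled the stopper and centred it, and nothing tipped.
- **Not re-measured:** I measured the stopper and vial offsets before placing the flask. After that I only looked at them in the final pictures, where they appeared unchanged.

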